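# Deburr the rim of the widest casting ring

## Robot

A 6-joint arm with a two-finger parallel gripper is mounted at the origin on the work surface. World frame = base frame: x ahead of the robot, y to its left, z up, the work surface at z = 0. Lengths are in mm, angles in rad, forces in N, time in s.
With the tool pointing down it reaches from about 275 to 750 mm from the base axis. Payload 10.2 kg.
Tool frame: the origin (TCP) lies at the very end of the fingers, on their centre line; the grasp point (between the pads) lies 19 mm behind it; z points along the fingers, y is the line along which they close (so a half turn about z gives the same grasp; the last joint's range is limited). The gripper opens to 85 mm and grips with 20 to 120 N. Pads are 22 mm wide; open, the fingers measure 114 mm over their backs; the gripper's body (76 mm by 85 mm) begins 54 mm behind the grasp point. The pads swing forward as they close: fully open they stand 13 mm farther back than shut.
Start: joints at [-1.549, 0.313, 1.498, -0, 1.331, -0.223], TCP at [127.227, -509.357, 231.294] pointing down, gripper open.
Joint ranges: [-2.94, 2.94], [-0.97, 2.17], [0.19, 2.56], [-1.23, 4.37], [0.02, 3.11], [-2.88, 2.88]. Speed limits (rad/s): [2.39, 2.39, 3.01, 3.14, 3.14, 3.14].

## Interface

Orientations are given as a unit quaternion [w, x, y, z].
In Python, from rig import ctrl gives the robot as it stands.
- The arm moves only by the shell command python3 -m inch 'ROWS' [OPENING] [FORCE]. ROWS is text: rows parted by semicolons, each of 6 numbers parted by spaces: the shift along the tool's x, y, z in mm, then the turn, a rotation vector about the tool's x, y, z in units of 6 degrees (1.0 is 6 degrees). A call has exactly 10 rows; each row shifts and turns the commanded pose from where the row before left it, along the tool's axes as they then stand; what a row does not reach is not made up. A row lasts 1/12 s, in which the tool goes at most 41.7 mm and 7.16 degrees, less where a joint would pass 70% of its speed; a pose out of reach is approached as far as the arm can. A call with a gripper value outside its range is refused whole. OPENING is the opening, from 0 (shut) to 1 (fully open), set as the call begins (- or left out, the last holds). The fingers move at their own pace and stop on an object; FORCE is the grip in N (left out, the last holds). Time passes only in rows, so rows that do not move let the fingers close, or fill a call up. It gives the time, the measured TCP pose, the force, the opening and the grip force at its end, in the units of the state.
- ctrl.sense(): the state, without advancing time (a new reading comes with each control period).
- ctrl.capture(name): name is "side" or "top"; returns a dict with "image" (420x560x3 uint8, red, green, blue), "intrinsics" (3x3 intrinsics, pixels), "D" ([k1, k2, p1, p2, k3] as OpenCV has them; the pictures are not rectified), "rvec" (rotation vector, rad) and "tvec" (3), from world to camera coordinates, as OpenCV has them. Camera axes: x right, y down, z forward; pixel columns grow to the right and rows downward; lengths in mm; the calibration is good to about 2 mm. A picture is of the moment at which its call begins. There is no depth.
- ctrl.finish_job(): hands the job in; it is judged then, once.
The state is a dict: "time_s": time; "joints": joint angles; "dq": joint speeds; "tau": joint torques, N m; "eef_pos": TCP position; "ee_rot": TCP orientation; "force": force on the tool from outside, world axes, zero at the start; "wrist_torque": the same for the moment, N m; "grip_width": opening from 0.0 (shut) to 1.0 (fully open); "grip_force": force on a finger pad.
Only numpy, scipy, OpenCV 4.12 (cv2) and the standard library are available. Lean on these libraries where they do the work, as an engineer would, in place of code of your own. Each camera call takes 0.05 s, during which the arm holds its last target. There are 200 camera calls.

## Task

Take the deburring tool out of its stand, set its round blade on the top edge of the widest of the three steel casting rings, on the side where that ring's clamp screw sticks out, and run it clockwise (seen from above) one full circle around the edge, back to the screw's side, keeping it lightly pressed on without lifting on the way. Then lift it off, hang the tool back in its stand and let go.

Things in the scene. Friction and masses are not known exactly. Their poses are not given: they have to be found in the camera images.
- deburrer: Deburring tool, 0.25 kg, hangs upright in the stand, origin 85 mm above table. Origin: centre of the underside of its round black guard (66 mm wide, 6 thick). z up: square grey handle 28 x 28 mm from z = 6 to 76, faces square to x and y. Below: sleeve 18 mm wide, then a flat round blade 22 mm wide, underside at z = -64. Blade is sprung: slides up 14 mm at most, 2 N to start, 0.25 N more per mm.
- blade_tip (a point): Centre of the flat underside of the deburring tool's blade; it moves with the sprung blade. 64 mm below the tool's origin when the spring is not pressed. Its axes are those of the tool.
- ring: Widest of 3 open steel tubes (72 mm outside, wall 4; others 52 and 38), upright on round black holders (this one 90 wide, 25 tall) fixed to the table. Origin: on the table under its centre, z up. Rim 65 mm above, mean radius 34; the blade rides it with its centre up to 10 mm off that circle. Clamp screw sticks out low along +x to 69 mm, round head 20 mm wide. Clockwise: +x, -y, -x, +y.
- stand: Tool stand, fixed: aluminium plate 110 x 100 x 10 mm on four thin posts, top face 85 mm above the table, one round hole 42 mm wide in its middle. The tool hangs in the hole by its guard, blade down. Origin: on the table below the hole's centre; z up.

How it is judged (in metres and radians):
On the way, in this order (a step that is already met when the one before it is completed fails the run):
1. blade pressed on the rim at the clamp screw (start) (contact force between deburrer and ring above 0.5 N and horizontal distance between blade_tip and ring between 0.022 and 0.046 m and z of blade_tip in the frame of ring between 0.059 and 0.07 m and x of blade_tip in the frame of ring above 0.018 m and y of blade_tip in the frame of ring between -0.012 and 0.012 m), for 0.1 s.
2. blade pressed on the rim an eighth of the way round, clockwise (contact force between deburrer and ring above 0.5 N and horizontal distance between blade_tip and ring between 0.022 and 0.046 m and z of blade_tip in the frame of ring between 0.059 and 0.07 m and x of blade_tip in the frame of ring above 0.014 m and y of blade_tip in the frame of ring below -0.014 m), for 0.1 s.
3. blade pressed on the rim a quarter of the way round (contact force between deburrer and ring above 0.5 N and horizontal distance between blade_tip and ring between 0.022 and 0.046 m and z of blade_tip in the frame of ring between 0.059 and 0.07 m and x of blade_tip in the frame of ring between -0.012 and 0.012 m and y of blade_tip in the frame of ring below -0.018 m), for 0.1 s.
4. blade pressed on the rim three eighths of the way round (contact force between deburrer and ring above 0.5 N and horizontal distance between blade_tip and ring between 0.022 and 0.046 m and z of blade_tip in the frame of ring between 0.059 and 0.07 m and x of blade_tip in the frame of ring below -0.014 m and y of blade_tip in the frame of ring below -0.014 m), for 0.1 s.
5. blade pressed on the rim half way round (contact force between deburrer and ring above 0.5 N and horizontal distance between blade_tip and ring between 0.022 and 0.046 m and z of blade_tip in the frame of ring between 0.059 and 0.07 m and x of blade_tip in the frame of ring below -0.018 m and y of blade_tip in the frame of ring between -0.012 and 0.012 m), for 0.1 s.
6. blade pressed on the rim five eighths of the way round (contact force between deburrer and ring above 0.5 N and horizontal distance between blade_tip and ring between 0.022 and 0.046 m and z of blade_tip in the frame of ring between 0.059 and 0.07 m and x of blade_tip in the frame of ring below -0.014 m and y of blade_tip in the frame of ring above 0.014 m), for 0.1 s.
7. blade pressed on the rim three quarters of the way round (contact force between deburrer and ring above 0.5 N and horizontal distance between blade_tip and ring between 0.022 and 0.046 m and z of blade_tip in the frame of ring between 0.059 and 0.07 m and x of blade_tip in the frame of ring between -0.012 and 0.012 m and y of blade_tip in the frame of ring above 0.018 m), for 0.1 s.
8. blade pressed on the rim seven eighths of the way round (contact force between deburrer and ring above 0.5 N and horizontal distance between blade_tip and ring between 0.022 and 0.046 m and z of blade_tip in the frame of ring between 0.059 and 0.07 m and x of blade_tip in the frame of ring above 0.014 m and y of blade_tip in the frame of ring above 0.014 m), for 0.1 s.
9. blade pressed on the rim back at the clamp screw, circle closed (all of step 1), for 0.1 s.
At the end, for the whole second after the job is handed in: The tool hangs in its stand again, released and at rest: its guard lies flat on the plate (origin within 5 mm of 85 mm above the table, within 16 mm of the hole's centre, upright to 10 degrees) (horizontal distance between deburrer and stand below 0.016 m and z of deburrer in the frame of stand between 0.08 and 0.09 m and angle between deburrer's own z axis and vertical below 0.17 rad and linear speed of deburrer below 0.02 m/s); the robot touches nothing.
It fails at once if the blade is lifted off the rim (5 to 20 mm above it) on the way round, away from the clamp screw (z of blade_tip in the frame of ring between 0.07 and 0.085 m and x of blade_tip in the frame of ring below 0.005 m and horizontal distance between blade_tip and ring between 0.022 and 0.046 m).
It fails at once if the tool is pressed hard on the ring (over 25 N) (contact force between deburrer and ring above 25 N).
It also fails if it takes over 67 s, if anything falls off the work surface, if the arm or the gripper's body presses on something with over 40 N, if the wrist force passes 120 N, or if a joint passes its speed limit or range.

## Working session

There is one attempt and no reset: what is moved stays moved. The work goes in short steps, Python scripts to look and compute and a shell command to move; the robot and the scene stay as the last step left them, time stands still between calls to the robot, and variables do not carry over. Pictures are saved under pics/ and viewed, at most 10 in all, crops included, and the job is handed in when it is done.

```bash
ls; mkdir -p pics; python3 - <<'E'
from rig import ctrl
import cv2
for n in("side","top"):
    c=ctrl.capture(n); cv2.imwrite(f"pics/{n}0.png",c["image"][:,:,::-1]); print(n,c["intrinsics"],c["D"],c["rvec"],c["tvec"])
print(ctrl.sense())
E
```

```text
pics
side [[442.85503142   0.         280.38560954]
 [  0.         442.85503142 212.64328943]
 [  0.           0.           1.        ]] [-0.09742189  0.          0.          0.          0.        ] [ 0.94620765 -2.30726413  1.19963784] [399.17963117 257.02343099 744.26211626]
top [[407.21584537   0.         279.20196476]
 [  0.         407.21584537 210.65267666]
 [  0.           0.           1.        ]] [-0.12223188  0.          0.          0.          0.        ] [ 2.16590577 -2.11596192  0.1007647 ] [ 23.6508263  547.99210775 929.22610901]
{'time_s': 0.1, 'joints': array([-1.54938511e+00,  3.13412718e-01,  1.49837070e+00, -1.66399075e-05,
        1.33098198e+00, -2.23405222e-01]), 'dq': array([-0.00173154, -0.00131837, -0.00307879, -0.00091008,  0.00117102,
       -0.00143982]), 'tau': array([ 2.87057155e-03, -4.12897897e+01, -2.60142535e+01, -2.62491249e-04,
        3.08269111e-03, -2.56750218e-05]), 'eef_pos': array([ 127.22497501, -509.11495759,  230.77913492]), 'ee_rot': array([-5.84196943e-04,  9.92517051e-01,  1.22104706e-01,  5.10814929e-05]), 'force': array([ 0.71509802, -0.40765578, -0.59433088]), 'wrist_torque': array([-0.02238859,  0.03529973,  0.02727219]), 'grip_force': 0.0, 'grip_width': 1.0014371777642657}
```

View pics/top0.png

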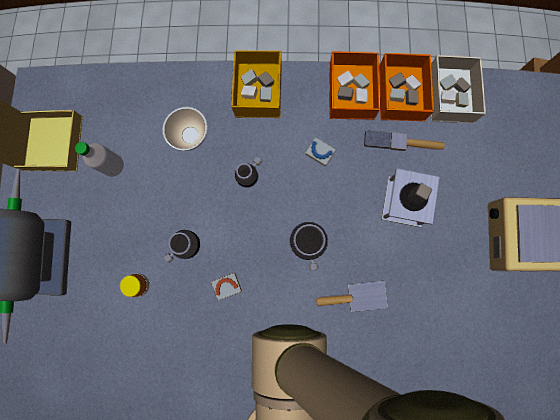

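View pics/side0.png

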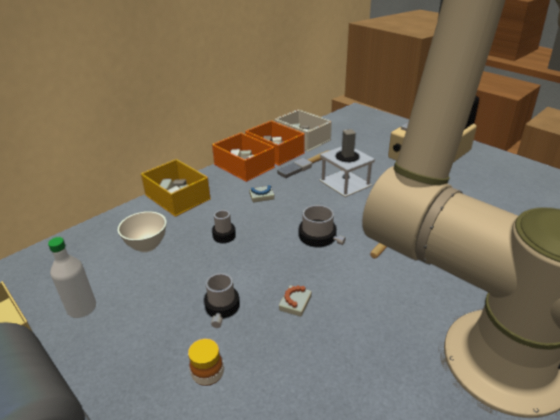

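Top view: widest ring at about (309,240), its screw head at (313,267). The stand plate is at about (411,197), with the guard at (416,197) and the handle top at (424,191). I'll zoom in on these and measure.

```bash
cat > h.py <<'E'
import numpy as np, cv2
from rig import ctrl
def ray(c,px,z):
    R=cv2.Rodrigues(np.array(c["rvec"],float))[0]; t=np.array(c["tvec"],float).ravel()
    p=cv2.undistortPoints(np.array(px,float).reshape(-1,1,2),np.array(c["intrinsics"]),np.array(c["D"])).reshape(-1,2)
    d=np.c_[p,np.ones(len(p))]@R; o=-R.T@t
    return o+d*((z-o[2])/d[:,2])[:,None]
def proj(c,P):
    return cv2.projectPoints(np.array(P,float).reshape(-1,1,3),np.array(c["rvec"],float),np.array(c["tvec"],float),np.array(c["intrinsics"]),np.array(c["D"]))[0].reshape(-1,2)
E
python3 - <<'E'
from h import *
c=ctrl.capture("top"); s=ctrl.capture("side")
t=c["image"][:,:,::-1]; u=s["image"][:,:,::-1]
f=lambda a,x,y:cv2.resize(a[y:y+75,x:x+75],None,fx=5.2,fy=5.2,interpolation=cv2.INTER_NEAREST)
cv2.imwrite("pics/crop.png",np.hstack([f(t,272,202),f(t,375,160)]))
for n,px in(("ring65",(309,240)),):print(n,ray(c,px,65))
print("screw",ray(c,(313.5,267),15),"plate",ray(c,[(411,197)],85),"guard",ray(c,[(415.5,196.5)],91),"htop",ray(c,(424,191),161))
E
```

```text
ring65 [[477.79097634 -33.97083596  65.        ]]
screw [[416.57637974 -47.86740931  15.        ]] plate [[ 578.46421357 -262.61905443   85.        ]] guard [[ 578.83483316 -271.17298949   91.        ]] htop [[ 578.99362627 -268.04733473  161.        ]]
```

View pics/crop.png

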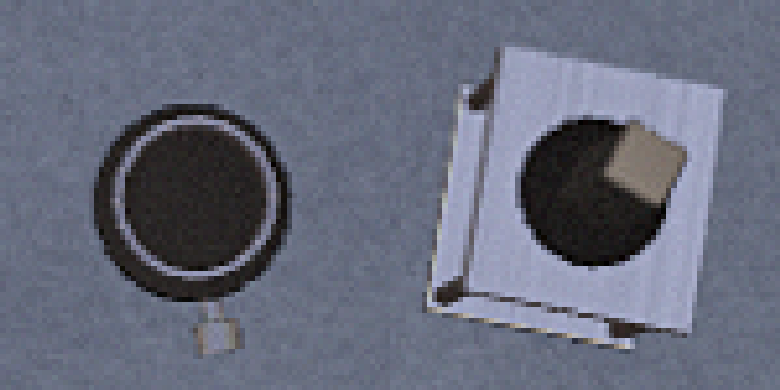

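```bash
python3 - <<'E'
from h import *
c=ctrl.capture("top")
a=lambda p,ox,oy,x0=0:[((x-x0)/5.2-.5+ox,y/5.2-.5+oy) for x,y in p]
pc=ray(c,a([(500,47),(724,88),(690,333),(468,292)],375,160,390),85);print("plate",pc.round(1),pc.mean(0))
e=np.roll(pc,-1,0)-pc;print(np.linalg.norm(e,axis=1),np.degrees(np.arctan2(e[:,1],e[:,0])))
hc=ray(c,a([(632,121),(688,155),(664,203),(607,174)],375,160,390),161);print("handle",hc.round(1),hc.mean(0))
e=np.roll(hc,-1,0)-hc;print(np.linalg.norm(e,axis=1),np.degrees(np.arctan2(e[:,1],e[:,0])))
g=ray(c,a([(518,190),(593,113),(593,268)],375,160,390),91);print("guard",g)
# rim: bright pixels near
im=c["image"].astype(int); x0,y0=285,215
g=im[y0:y0+50,x0:x0+50].min(2); yy,xx=np.mgrid[y0:y0+50,x0:x0+50]
P=ray(c,np.c_[xx.ravel(),yy.ravel()],65)[:,:2]; r=np.hypot(*(P-[478,-34]).T)
m=(g.ravel()>110)&(r<41)&(r>27)
Q=P[m];k=np.linalg.lstsq(np.c_[2*Q,np.ones(len(Q))],(Q**2).sum(1),rcond=None)[0]
print("rim",m.sum(),k[:2],np.sqrt(k[2]+k[:2]@k[:2]))
s=ray(c,a([(219,337)],272,202),15)[0];d=s[:2]-k[:2];print("screw",s,np.hypot(*d),np.degrees(np.arctan2(d[1],d[0])))
E
```

```text
plate [[ 643.4 -228.5   85. ]
 [ 627.7 -328.4   85. ]
 [ 519.1 -310.3   85. ]
 [ 535.  -213.    85. ]] [ 581.30885716 -270.02657319   85.        ]
[101.12315224 110.07952069  98.59188946 109.58839985] [-98.95685678 170.54744628  80.75350472  -8.13066908]
handle [[ 596.3 -262.2  161. ]
 [ 583.  -284.8  161. ]
 [ 563.3 -274.5  161. ]
 [ 574.5 -251.5  161. ]] [ 579.24603296 -268.22162684  161.        ]
[26.22895133 22.26006073 25.56088833 24.30083752] [-120.44599699  152.33569261   64.03776106  -26.1352652 ]
guard [[ 579.02024817 -233.79651294   91.        ]
 [ 613.70892101 -267.41778066   91.        ]
 [ 545.77257529 -266.08901667   91.        ]]
rim 116 [479.18152812 -34.20923999] 33.847754252382565
screw [418.22076729 -48.11291806  15.        ] 62.526207508738544 -167.1519854426998
```

Everything fits the given sizes: rim radius 33.8 against 34, plate 110 × 100, screw bearing about −167°. The tool is at about (579.5, −268), with its handle faces at 62.5° mod 90. Next I turn the gripper and move over the handle.

```bash
cat > rem.py <<'E'
# remaining move in tool axes to world x y z and tool-x yaw(deg)
import sys; from h import *
from scipy.spatial.transform import Rotation as Ro
s=ctrl.sense(); q=s["ee_rot"]; R=Ro.from_quat([q[1],q[2],q[3],q[0]]).as_matrix()
g=np.array(list(map(float,sys.argv[1:5])))
a=np.radians(g[3]); G=np.array([[np.cos(a),np.sin(a),0],[np.sin(a),-np.cos(a),0],[0,0,-1]])
print("t",round(s["time_s"],2),"pos",s["eef_pos"].round(1),"F",s["force"].round(1),"grip",round(s["grip_width"],3),round(s["grip_force"],1))
print("tool shift",(R.T@(g[:3]-s["eef_pos"])).round(1),"in goal frame",(G.T@(g[:3]-s["eef_pos"])).round(1),"turn units",(Ro.from_matrix(R.T@G).as_rotvec(degrees=True)/6).round(2))
E
python3 -m inch '0 0 0 0 0 -1.01;0 0 0 0 0 -1.01;0 0 0 0 0 -1.01;0 0 0 0 0 -1.01;0 0 0 0 0 -1.01;0 0 0 0 0 -1.01;0 0 0 0 0 -1.01;0 0 0 0 0 -1.01;0 0 0 0 0 0;0 0 0 0 0 0' 1 80
python3 -m inch '21 14.5 0 0 0 0;21 14.5 0 0 0 0;21 14.5 0 0 0 0;21 14.5 0 0 0 0;21 14.5 0 0 0 0;21 14.5 0 0 0 0;21 14.5 0 0 0 0;21 14.5 0 0 0 0;21 14.5 0 0 0 0;21 14.5 0 0 0 0'
python3 -m inch '21 14.5 0 0 0 0;21 14.5 0 0 0 0;21 14.5 0 0 0 0;21 14.5 0 0 0 0;21 14.5 0 0 0 0;21 14.5 0 0 0 0;21 14.5 0 0 0 0;21 14.5 0 0 0 0;21 14.5 0 0 0 0;0 0 0 0 0 0'
python3 rem.py 579.5 -268 105 62.5
python3 - <<'E'
from h import *
c=ctrl.capture("side")["image"][100:220,270:430,::-1];cv2.imwrite("pics/s1.png",cv2.resize(c,None,fx=5,fy=5))
E
```

```text
time_s: 1.08
eef_pos: [127.2, -509.3, 231.2]
ee_rot: [-0.0, 0.856, 0.517, 0.0]
force: [0.2, 0.3, -0.3]
grip_width: 1.002
grip_force: 0.0
time_s: 1.92
eef_pos: [353.8, -389.2, 231.3]
ee_rot: [-0.0, 0.856, 0.517, 0.0]
force: [-0.8, -1.0, 0.2]
grip_width: 1.0
grip_force: 0.0
time_s: 2.75
eef_pos: [558.6, -280.1, 230.7]
ee_rot: [-0.0, 0.855, 0.519, 0.0]
force: [-0.7, -0.6, -1.1]
grip_width: 1.001
grip_force: 0.0
t 2.75 pos [ 558.6 -280.1  230.7] F [-0.7 -0.6 -1.1] grip 1.001 0.0
tool shift [ 20.3  13.  125.7] in goal frame [ 20.4  13.  125.7] turn units [ 0.   -0.01  0.  ]
```

View pics/s1.png

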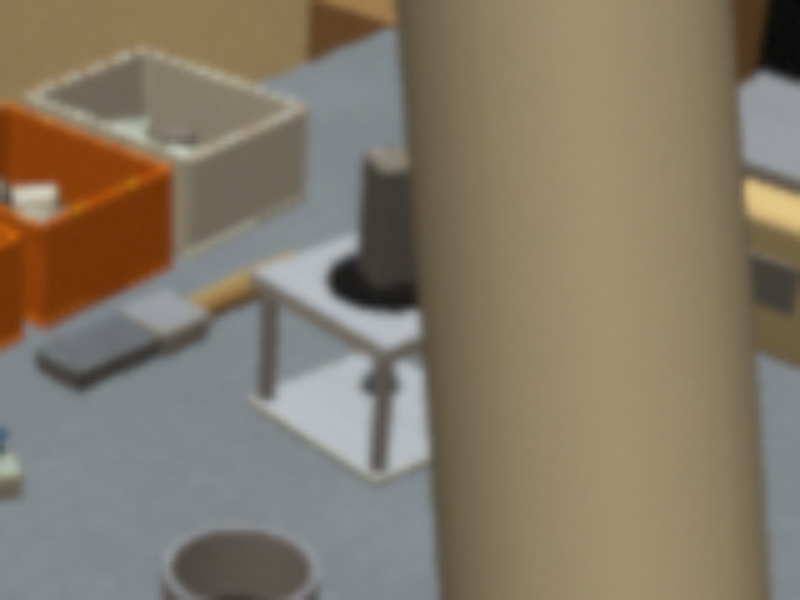

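The side view is mostly hidden by the forearm, but the handle still stands upright at about crop (385,220) and the way is clear. I'll centre, descend and grip.

```bash
python3 -m inch '10 6.5 0 0 0 0;10.4 6.5 0 0 0 0;0 0 8 0 0 0;0 0 8 0 0 0;0 0 8 0 0 0;0 0 8 0 0 0;0 0 8 0 0 0;0 0 8 0 0 0;0 0 8 0 0 0;0 0 0 0 0 0'
python3 -m inch '0 0 8 0 0 0;0 0 8 0 0 0;0 0 8 0 0 0;0 0 8 0 0 0;0 0 8 0 0 0;0 0 8 0 0 0;0 0 8 0 0 0;0 0 8 0 0 0;0 0 5.5 0 0 0;0 0 0 0 0 0'
python3 rem.py 579.5 -268 105 62.5
```

```text
time_s: 3.63
eef_pos: [576.1, -270.2, 173.2]
ee_rot: [-0.001, 0.855, 0.519, -0.001]
force: [0.3, -0.5, -0.3]
grip_width: 1.003
grip_force: 0.0
time_s: 4.47
eef_pos: [576.3, -270.2, 104.3]
ee_rot: [-0.001, 0.855, 0.519, -0.0]
force: [-0.4, -0.0, -0.5]
grip_width: 0.996
grip_force: 0.0
t 4.47 pos [ 576.3 -270.2  104.3] F [-0.4 -0.  -0.5] grip 0.996 0.0
tool shift [ 3.4  1.8 -0.7] in goal frame [ 3.4  1.8 -0.7] turn units [-0.02 -0.    0.  ]
```

```bash
python3 -m inch '1.7 0.9 0 0 0 0;1.7 0.9 0 0 0 0;0 0 0 0 0 0;0 0 0 0 0 0;0 0 0 0 0 0;0 0 0 0 0 0;0 0 0 0 0 0;0 0 0 0 0 0;0 0 0 0 0 0;0 0 0 0 0 0' 0 80
python3 -m inch '0 0 0 0 0 0;0 0 0 0 0 0;0 0 0 0 0 0;0 0 0 0 0 0;0 0 0 0 0 0;0 0 0 0 0 0;0 0 0 0 0 0;0 0 0 0 0 0;0 0 0 0 0 0;0 0 0 0 0 0'
python3 rem.py 579.5 -268 105 62.5
python3 - <<'E'
from h import *
a=ctrl.capture("side")["image"][100:220,270:430,::-1];b=ctrl.capture("top")["image"][140:260,360:520,::-1];cv2.imwrite("pics/s2.png",cv2.resize(np.hstack([a,b]),None,fx=2.5,fy=2.5))
E
```

```text
time_s: 5.3
eef_pos: [580.1, -268.5, 106.3]
ee_rot: [0.0, 0.855, 0.519, 0.0]
force: [-0.1, -0.2, 4.7]
grip_width: 0.322
grip_force: 79.4
time_s: 6.13
eef_pos: [580.1, -268.5, 106.3]
ee_rot: [0.0, 0.855, 0.519, 0.0]
force: [-0.4, 0.4, 5.9]
grip_width: 0.319
grip_force: 79.4
t 6.13 pos [ 580.1 -268.5  106.3] F [-0.4  0.4  5.9] grip 0.319 79.4
tool shift [ 0.1 -0.8  1.3] in goal frame [ 0.1 -0.8  1.3] turn units [0.01 0.   0.  ]
```

View pics/s2.png

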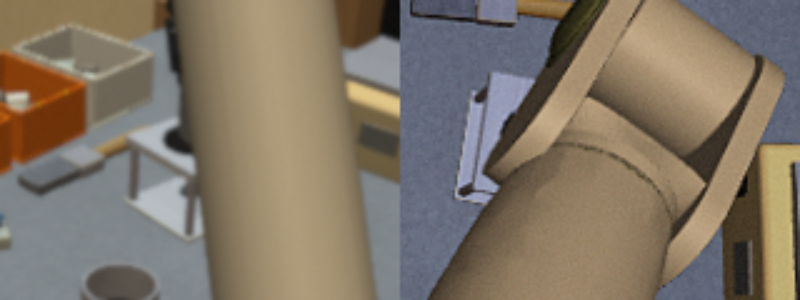

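Grip is on the 28 mm handle (opening 0.319 ≈ 27 mm) and the guard is still flat on the plate. So TCP is about 21 mm above the tool origin. Now lift and move to above the screw side of the ring.

```bash
python3 -m inch '0 0 -4 0 0 0;0 0 -9 0 0 0;0 0 -9 0 0 0;0 0 -9 0 0 0;0 0 -9 0 0 0;0 0 -9 0 0 0;0 0 -9 0 0 0;0 0 -9 0 0 0;0 0 -9 0 0 0;0 0 -9 0 0 0'
python3 -m inch '0 0 -3 0 0 0;13.9 -22.3 0 0 0 0;13.9 -22.3 0 0 0 0;13.9 -22.3 0 0 0 0;13.9 -22.3 0 0 0 0;13.9 -22.3 0 0 0 0;13.9 -22.3 0 0 0 0;13.9 -22.3 0 0 0 0;13.9 -22.3 0 0 0 0;13.9 -22.3 0 0 0 0'
python3 -m inch '13.9 -22.3 0 0 0 0;0 0 0 0 0 0;0 0 0 0 0 0;0 0 0 0 0 0;0 0 0 0 0 0;0 0 0 0 0 0;0 0 0 0 0 0;0 0 0 0 0 0;0 0 0 0 0 0;0 0 0 0 0 0'
python3 rem.py 446 -42 191 62.5
python3 - <<'E'
from h import *
s=ctrl.capture("side")
print(proj(s,[[446.1,-41.8,106],[446,-42,170],[446,-42,65]]))
a=s["image"][90:270,220:420,::-1];cv2.imwrite("pics/s3.png",cv2.resize(a,None,fx=3.3,fy=3.3))
E
```

```text
time_s: 7.07
eef_pos: [579.9, -268.3, 191.8]
ee_rot: [0.0, 0.855, 0.519, 0.0]
force: [-0.2, 0.0, -2.1]
grip_width: 0.319
grip_force: 78.8
time_s: 7.9
eef_pos: [458.8, -63.7, 193.9]
ee_rot: [-0.0, 0.855, 0.519, 0.0]
force: [1.0, 0.3, -2.6]
grip_width: 0.319
grip_force: 79.7
time_s: 8.73
eef_pos: [446.3, -42.2, 193.8]
ee_rot: [-0.0, 0.855, 0.519, -0.0]
force: [0.9, -0.7, -2.1]
grip_width: 0.319
grip_force: 79.9
t 8.73 pos [446.3 -42.2 193.8] F [ 0.9 -0.7 -2.1] grip 0.319 79.9
tool shift [ 0.  -0.4  2.8] in goal frame [ 0.  -0.4  2.8] turn units [-0.  0. -0.]
[[331.50873193 202.52098351]
 [332.99383978 177.23099813]
 [330.74762622 217.73526347]]
```

View pics/s3.png

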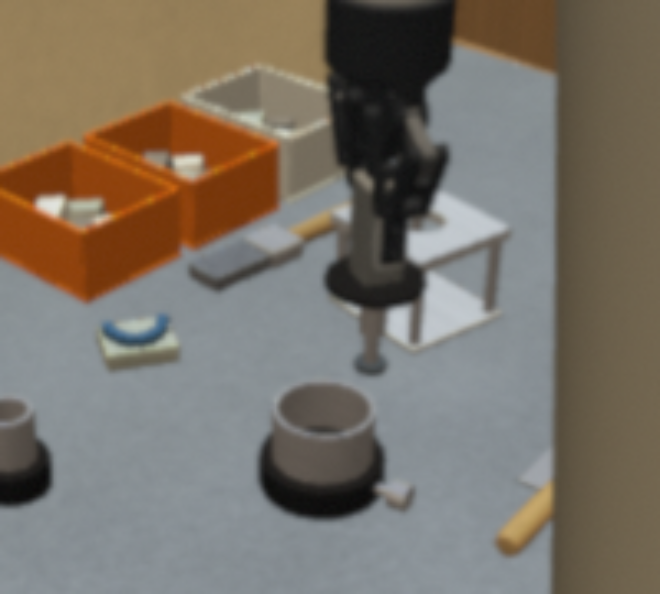

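The blade underside shows at crop (371,370), pixel (332,202), against a predicted (331.5,202.5). It is above the screw side of the rim. Lowering now.

```bash
python3 -m inch '0 0 6 0 0 0;0 0 6 0 0 0;0 0 6 0 0 0;0 0 6 0 0 0;0 0 6 0 0 0;0 0 6 0 0 0;0 0 3 0 0 0;0 0 2 0 0 0;0 0 0 0 0 0;0 0 0 0 0 0'
python3 -m inch '0 0 1 0 0 0;0 0 1 0 0 0;0 0 1 0 0 0;0 0 1 0 0 0;0 0 1 0 0 0;0 0 1 0 0 0;0 0 1 0 0 0;0 0 1 0 0 0;0 0 0 0 0 0;0 0 0 0 0 0'
python3 rem.py 446 -42 144 62.5
```

```text
time_s: 9.62
eef_pos: [446.4, -42.1, 152.9]
ee_rot: [0.0, 0.855, 0.519, 0.0]
force: [0.8, -0.0, -2.5]
grip_width: 0.315
grip_force: 80.0
time_s: 10.45
eef_pos: [446.4, -42.1, 144.9]
ee_rot: [0.0, 0.855, 0.519, 0.0]
force: [0.3, -0.3, 1.4]
grip_width: 0.32
grip_force: 80.4
t 10.45 pos [446.4 -42.1 144.9] F [ 0.3 -0.3  1.4] grip 0.32 80.4
tool shift [-0.1 -0.4  0.9] in goal frame [-0.1 -0.4  0.9] turn units [ 0. -0.  0.]
```

Contact force is about 3.7 N. Working out the circle steps in tool axes next.

```bash
python3 - <<'E'
import numpy as np
y=np.radians(62.5);G=np.array([[np.cos(y),np.sin(y)],[np.sin(y),-np.cos(y)]])
c=np.array([479.2,-34.2]);a=np.radians(-167-9*np.arange(41));P=c+34*np.c_[np.cos(a),np.sin(a)]
P[0]=[446.2,-42]
Q=np.round(P@G,1);d=np.diff(Q,axis=0)
for i in range(4):print(P[10*i+10].round(1),";".join("%.1f %.1f"%tuple(r) for r in d[10*i:10*i+10]))
E
```

```text
[471.6  -1.1] 4.4 -3.3;4.7 -2.5;5.1 -1.6;5.3 -0.8;5.3 0.0;5.3 0.8;5.0 1.6;4.8 2.5;4.3 3.1;3.8 3.8
[512.3 -26.6] 3.1 4.3;2.4 4.7;1.7 5.1;0.8 5.3;0.0 5.3;-0.8 5.3;-1.7 5.1;-2.4 4.7;-3.1 4.3;-3.8 3.8
[486.8 -67.3] -4.3 3.1;-4.8 2.5;-5.0 1.6;-5.3 0.8;-5.3 0.0;-5.3 -0.8;-5.1 -1.6;-4.7 -2.5;-4.3 -3.1;-3.8 -3.8
[446.1 -41.8] -3.2 -4.3;-2.4 -4.7;-1.6 -5.1;-0.9 -5.3;0.0 -5.3;0.9 -5.3;1.6 -5.1;2.4 -4.7;3.2 -4.3;3.8 -3.8
```

```bash
python3 -m inch '4.4 -3.3 0 0 0 0;4.7 -2.5 0 0 0 0;5.1 -1.6 0 0 0 0;5.3 -0.8 0 0 0 0;5.3 0 0 0 0 0;5.3 0.8 0 0 0 0;5.0 1.6 0 0 0 0;4.8 2.5 0 0 0 0;4.3 3.1 0 0 0 0;3.8 3.8 0 0 0 0'
python3 rem.py 471.6 -1.1 145 62.5
```

```text
time_s: 11.28
eef_pos: [471.9, -0.7, 144.7]
ee_rot: [-0.0, 0.855, 0.519, -0.0]
force: [-3.4, 0.3, 0.9]
grip_width: 0.317
grip_force: 80.4
t 11.28 pos [471.9  -0.7 144.7] F [-3.4  0.3  0.9] grip 0.317 80.4
tool shift [-0.5 -0.1 -0.3] in goal frame [-0.5 -0.1 -0.3] turn units [-0.01 -0.    0.  ]
```

```bash
python3 -m inch '3.1 4.3 0 0 0 0;2.4 4.7 0 0 0 0;1.7 5.1 0 0 0 0;0.8 5.3 0 0 0 0;0 5.3 0 0 0 0;-0.8 5.3 0 0 0 0;-1.7 5.1 0 0 0 0;-2.4 4.7 0 0 0 0;-3.1 4.3 0 0 0 0;-3.8 3.8 0 0 0 0'
python3 rem.py 512.3 -26.6 145 62.5
python3 - <<'E'
from h import *
a=ctrl.capture("side")["image"][110:270,240:400,::-1];cv2.imwrite("pics/s4.png",cv2.resize(a,None,fx=3.5,fy=3.5))
E
```

```text
time_s: 12.12
eef_pos: [512.8, -27.1, 144.9]
ee_rot: [0.0, 0.855, 0.519, 0.0]
force: [-0.3, 2.2, 1.2]
grip_width: 0.317
grip_force: 80.4
t 12.12 pos [512.8 -27.1 144.9] F [-0.3  2.2  1.2] grip 0.317 80.4
tool shift [ 0.2 -0.7 -0.1] in goal frame [ 0.2 -0.7 -0.1] turn units [ 0. -0.  0.]
```

View pics/s4.png

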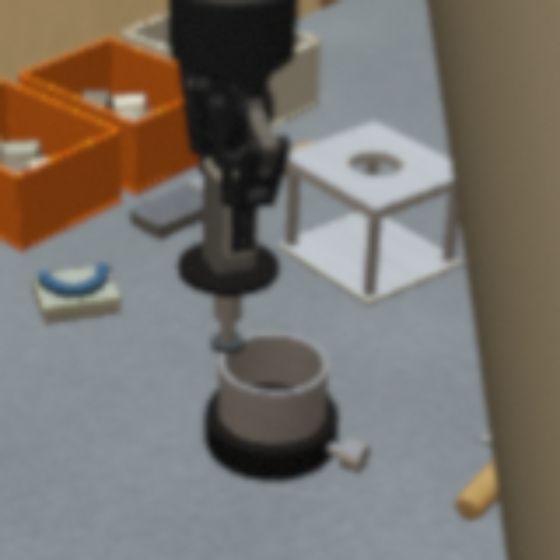

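```bash
python3 - <<'E'
from h import *
s=ctrl.capture("side")
print((proj(s,[[512.8,-27.1,65],[479.2,-34.2,65],[502.8,-27.1,65],[512.8,-37.1,65]])-[240,110])*3.5)
E
```

```text
[[225.38312621 346.26930937]
 [270.705683   361.78499834]
 [236.57282046 352.14843807]
 [235.55664556 340.16353205]]
```

The blade sits at crop (228,345) and the rim centre at (273,365), each within a pixel of prediction. So it is on the rim, on the side opposite the screw. Continuing.

```bash
python3 -m inch '-4.3 3.0 0 0 0 0;-4.8 2.2 0 0 0 0;-5.0 1.4 0 0 0 0;-5.3 0.7 0 0 0 0;-5.3 0 0 0 0 0;-5.3 -0.8 0 0 0 0;-5.1 -1.6 0 0 0 0;-4.7 -2.5 0 0 0 0;-4.3 -3.1 0 0 0 0;-3.8 -3.8 0 0 0 0'
python3 rem.py 486.8 -67.3 145 62.5
python3 -m inch '-3.2 -4.3 0 0 0 0;-2.4 -4.7 0 0 0 0;-1.6 -5.1 0 0 0 0;-0.9 -5.3 0 0 0 0;0 -5.3 0 0 0 0;0.9 -5.3 0 0 0 0;1.6 -5.1 0 0 0 0;2.4 -4.7 0 0 0 0;3.2 -4.3 0 0 0 0;3.8 -3.8 0 0 0 0'
python3 -m inch '1.5 -1.2 0 0 0 0;0 0 0 0 0 0;0 0 0 0 0 0;0 0 0 0 0 0;0 0 0 0 0 0;0 0 0 0 0 0;0 0 0 0 0 0;0 0 0 0 0 0;0 0 0 0 0 0;0 0 0 0 0 0'
python3 rem.py 446.1 -41.8 145 62.5
```

```text
time_s: 13.05
eef_pos: [485.9, -67.5, 144.9]
ee_rot: [0.0, 0.855, 0.519, 0.0]
force: [2.1, -0.1, 1.5]
grip_width: 0.313
grip_force: 80.4
t 13.05 pos [485.9 -67.5 144.9] F [ 2.1 -0.1  1.5] grip 0.313 80.4
tool shift [ 0.6  0.7 -0.1] in goal frame [ 0.6  0.7 -0.1] turn units [0.01 0.   0.  ]
time_s: 13.88
eef_pos: [445.1, -41.1, 144.7]
ee_rot: [-0.0, 0.855, 0.519, -0.0]
force: [1.0, -2.6, 2.0]
grip_width: 0.321
grip_force: 80.4
time_s: 14.72
eef_pos: [445.1, -39.7, 144.8]
ee_rot: [-0.0, 0.855, 0.519, -0.0]
force: [-1.3, 1.3, 0.7]
grip_width: 0.318
grip_force: 80.4
t 14.72 pos [445.1 -39.7 144.8] F [-1.3  1.3  0.7] grip 0.318 80.4
tool shift [-1.4  1.9 -0.2] in goal frame [-1.4  1.9 -0.2] turn units [-0. -0.  0.]
```

Circle closed. Lift off and go back over the stand.

```bash
python3 -m inch '0 0 -3 0 0 0;0 0 -5 0 0 0;0 0 -6 0 0 0;0 0 -6 0 0 0;0 0 -6 0 0 0;0 0 -6 0 0 0;0 0 -6 0 0 0;0 0 -6 0 0 0;0 0 -6 0 0 0;0 0 0 0 0 0'
python3 -m inch '-14 22.5 0 0 0 0;-14 22.5 0 0 0 0;-14 22.5 0 0 0 0;-14 22.5 0 0 0 0;-14 22.5 0 0 0 0;-14 22.5 0 0 0 0;-14 22.5 0 0 0 0;-14 22.5 0 0 0 0;-14 22.5 0 0 0 0;-14 22.5 0 0 0 0'
python3 -m inch '0 0 0 0 0 0;0 0 0 0 0 0;0 0 0 0 0 0;0 0 0 0 0 0;0 0 0 0 0 0;0 0 0 0 0 0;0 0 0 0 0 0;0 0 0 0 0 0;0 0 0 0 0 0;0 0 0 0 0 0'
python3 rem.py 580 -268.5 106.5 62.5
```

```text
time_s: 15.55
eef_pos: [445.6, -39.9, 196.0]
ee_rot: [0.001, 0.855, 0.519, 0.001]
force: [0.1, -0.6, -2.4]
grip_width: 0.319
grip_force: 80.0
time_s: 16.38
eef_pos: [580.5, -268.8, 194.3]
ee_rot: [-0.0, 0.855, 0.519, -0.0]
force: [0.3, -0.9, -2.4]
grip_width: 0.319
grip_force: 79.9
time_s: 17.22
eef_pos: [580.1, -267.7, 194.8]
ee_rot: [0.0, 0.855, 0.519, 0.0]
force: [1.3, 0.3, -3.0]
grip_width: 0.315
grip_force: 80.3
t 17.22 pos [ 580.1 -267.7  194.8] F [ 1.3  0.3 -3. ] grip 0.315 80.3
tool shift [-0.8  0.3 88.3] in goal frame [-0.8  0.3 88.3] turn units [ 0. -0.  0.]
```

```bash
python3 -m inch '-0.8 0.3 5 0 0 0;0 0 7 0 0 0;0 0 7 0 0 0;0 0 7 0 0 0;0 0 7 0 0 0;0 0 7 0 0 0;0 0 7 0 0 0;0 0 7 0 0 0;0 0 7 0 0 0;0 0 7 0 0 0'
python3 -m inch '0 0 5 0 0 0;0 0 4 0 0 0;0 0 3 0 0 0;0 0 2 0 0 0;0 0 2 0 0 0;0 0 1 0 0 0;0 0 1 0 0 0;0 0 0.5 0 0 0;0 0 0.5 0 0 0;0 0 0 0 0 0'
python3 rem.py 580 -268.5 106.3 62.5
```

```text
time_s: 18.05
eef_pos: [580.0, -268.6, 126.1]
ee_rot: [-0.0, 0.855, 0.519, 0.0]
force: [-0.7, 0.2, -2.6]
grip_width: 0.319
grip_force: 80.3
time_s: 18.88
eef_pos: [580.0, -268.6, 107.8]
ee_rot: [0.0, 0.855, 0.519, 0.0]
force: [0.5, 0.8, -2.6]
grip_width: 0.316
grip_force: 80.3
t 18.88 pos [ 580.  -268.6  107.8] F [ 0.5  0.8 -2.6] grip 0.316 80.3
tool shift [ 0.1 -0.1  1.5] in goal frame [ 0.1 -0.1  1.5] turn units [ 0. -0.  0.]
```

```bash
python3 -m inch '0 0 0.5 0 0 0;0 0 0.5 0 0 0;0 0 0.5 0 0 0;0 0 0 0 0 0;0 0 0 0 0 0;0 0 0 0 0 0;0 0 0 0 0 0;0 0 0 0 0 0;0 0 0 0 0 0;0 0 0 0 0 0'
python3 -m inch '0 0 0 0 0 0;0 0 0 0 0 0;0 0 0 0 0 0;0 0 0 0 0 0;0 0 0 0 0 0;0 0 0 0 0 0;0 0 0 0 0 0;0 0 0 0 0 0;0 0 0 0 0 0;0 0 0 0 0 0' 1
python3 rem.py 580 -268.5 230 62.5
```

```text
time_s: 19.72
eef_pos: [580.0, -268.6, 106.3]
ee_rot: [0.0, 0.855, 0.519, 0.0]
force: [0.3, 0.7, -1.8]
grip_width: 0.32
grip_force: 80.7
time_s: 20.55
eef_pos: [580.0, -268.6, 106.3]
ee_rot: [0.0, 0.855, 0.519, 0.0]
force: [-0.3, -0.5, 0.2]
grip_width: 1.005
grip_force: 0.0
t 20.55 pos [ 580.  -268.6  106.3] F [-0.3 -0.5  0.2] grip 1.005 0.0
tool shift [ 1.000e-01 -1.000e-01 -1.237e+02] in goal frame [ 1.000e-01 -1.000e-01 -1.237e+02] turn units [ 0. -0.  0.]
```

Released. Retreat up, then back out of view, and check.

```bash
python3 -m inch '0 0 -6 0 0 0;0 0 -10 0 0 0;0 0 -12 0 0 0;0 0 -14 0 0 0;0 0 -14 0 0 0;0 0 -14 0 0 0;0 0 -14 0 0 0;0 0 -14 0 0 0;0 0 -14 0 0 0;0 0 -12 0 0 0'
python3 -m inch '-20 -14 0 0 0 0;-20 -14 0 0 0 0;-20 -14 0 0 0 0;-20 -14 0 0 0 0;-20 -14 0 0 0 0;-20 -14 0 0 0 0;-20 -14 0 0 0 0;-20 -14 0 0 0 0;-20 -14 0 0 0 0;-20 -14 0 0 0 0'
python3 -m inch '0 0 0 0 0 0;0 0 0 0 0 0;0 0 0 0 0 0;0 0 0 0 0 0;0 0 0 0 0 0;0 0 0 0 0 0;0 0 0 0 0 0;0 0 0 0 0 0;0 0 0 0 0 0;0 0 0 0 0 0'
python3 - <<'E'
from h import *
a=ctrl.capture("side")["image"][100:220,270:430,::-1];b=ctrl.capture("top")["image"][140:260,340:500,::-1];cv2.imwrite("pics/s5.png",cv2.resize(np.hstack([a,b]),None,fx=2.5,fy=2.5))
E
```

```text
time_s: 21.38
eef_pos: [580.2, -268.7, 233.0]
ee_rot: [0.001, 0.855, 0.519, 0.0]
force: [-0.5, 0.1, 0.4]
grip_width: 1.0
grip_force: 0.0
time_s: 22.22
eef_pos: [362.5, -381.9, 231.8]
ee_rot: [0.001, 0.855, 0.519, -0.0]
force: [-0.2, 0.4, 0.5]
grip_width: 1.002
grip_force: 0.0
time_s: 23.05
eef_pos: [363.6, -381.3, 230.3]
ee_rot: [-0.0, 0.855, 0.519, -0.0]
force: [-0.5, -0.2, -0.9]
grip_width: 1.0
grip_force: 0.0
```

View pics/s5.png

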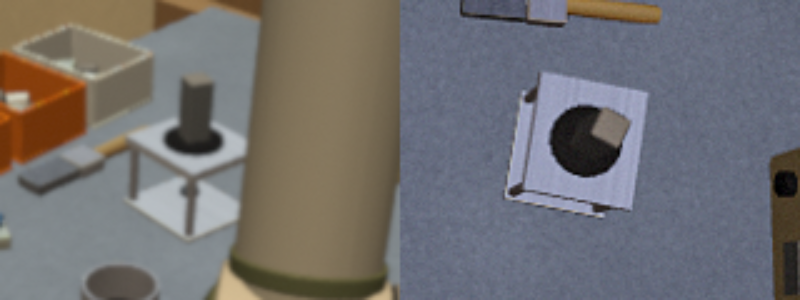

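The tool hangs upright in the stand. In the top crop the guard is centred on the plate at about (586,140), the same as at the start, and the robot is clear of it.

```bash
python3 -c "
from rig import ctrl
print(ctrl.finish_job())"
```

```text
the job is handed in; nothing more can be done
None
```

I ran the deburring tool one full clockwise circle around the widest ring's rim, hung it back upright in its stand and released it, and handed the job in at about 23 s; no verdict was returned.

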